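# Load and dose the stopper sanitising station

### The arm

A 6-joint arm with a two-finger parallel gripper is mounted at the origin on the work surface. World frame = base frame: x ahead of the robot, y to its left, z up, the work surface at z = 0. Lengths are in m, angles in rad, forces in N, time in s.
With the tool pointing down it reaches from about 0.3 to 0.775 m from the base axis. Payload 14.6 kg.
Tool frame: the origin (TCP) lies midway between the tips of the shut fingers; the grasp point (between the pads) lies 19 mm behind it (ctrl.hold_point_z is the distance from the TCP to the grasp point, in m); z points along the fingers, x is the direction in which the jaws open and shut, and the axes are right-handed (so a half turn about z gives the same grasp; the last joint's range is limited). The gripper opens to 94 mm and grips with 3 to 60 N. Pads are 16 mm wide; open, the fingers measure 119 mm over their backs; the gripper's body (75 mm by 177 mm) begins 78 mm behind the grasp point.
Start: joints at [-1.347, 0.3, 1.521, -0, 1.321, -0.067], TCP at [0.158, -0.527, 0.205] pointing down, gripper open.
Joint ranges: [-3.03, 3.03], [-0.79, 2.21], [0.23, 2.52], [-1.04, 4.18], [0, 3.07], [-2.55, 2.55]. Speed limits (rad/s): [2.22, 2.22, 2.57, 3.14, 3.14, 3.14].

### API

Orientations are given as [roll, pitch, yaw] about the fixed x, y, z axes, in that order (R = Rz(yaw) Ry(pitch) Rx(roll)).
In Python, from station import ctrl, viewer, ticket, nets gives the robot as it stands.
- The arm moves only by the tool carry_out, never from a script. Its argument "commands" is one flat list of numbers, 7 for each row, row after row: the closure, from -1 (fully open) to 1 (shut), so that 0 is half open, then the shift along the world's x, y, z in cm, then the turn, a rotation vector about the world's x, y, z in rad. In form: [gripper, tx, ty, tz, ax, ay, az, gripper, tx, ty, tz, ax, ay, az, ...]. A call has 1 to 12 rows; each row is the pose to reach, as a shift and turn from the pose measured when the call began; what a row does not reach only later rows make up. A row lasts 1/12 s, in which the tool goes at most 41.7 mm and 7.16 degrees, less where a joint would pass 70% of its speed; a pose out of reach is approached as far as the arm can. A call with a gripper value outside its range is refused whole. The fingers move at their own pace and stop on an object; "force" is the grip in N (left out, the last holds). Time passes only in rows, so rows that repeat a pose let the fingers close. It gives the time, the measured TCP pose, the force and the opening at its end, in the units of the state.
- ctrl.get_obs(): the state, without advancing time (a new reading comes with each control period).
- viewer.camera(name): name is "scene" or "top"; returns (picture, depth): 480x640x3 uint8, blue, green, red; 480x640 float32, m along the optical axis (not along the pixel's ray), 0 where there is no reading.
- viewer.camera_info(name): a dict with "fx", "fy", "cx", "cy" (pixels), "R" (3x3) and "t" (3): a world point X has camera coordinates R X + t. Camera axes: x right, y down, z forward; pixel columns grow to the right and rows downward; lengths in m; the calibration is good to about 2 mm. A picture is of the moment at which its call begins. camera_info takes no time and is no camera call.
- ticket.hand_in(): hands the job in, once; it reports no verdict.
Trained networks look in the newest picture that a camera, given by its name, has taken for a name from the list of things; names that differ only in an ending like _2 or _b are one class to them, and where a whole thing is asked for, a point or a joint stands for the part that bears it (a point fixed in the world has none). Each returns a list of dicts, best first, with "confidence" (0 to 1); they miss things now and then, are a little off and sometimes report something else, mostly with a low value. They report only what shows in the picture. A call takes as long as a camera call.
- nets.silhouettes(camera, thing): "region" (480x640 bool, what is visible of it) and "extent" ([left, top, right, bottom] in pixels, round what is visible of it).
The state is a dict: "time_s": time; "qpos": joint angles; "joint_vel": joint speeds; "tau": joint torques, N m; "ee_pos": TCP position; "eef_rot": TCP orientation; "force": force on the tool from outside, world axes, zero at the start; "moment": the same for the moment, N m; "grip_width": finger opening in m.
Only numpy, scipy, OpenCV 4.12 (cv2) and the standard library are available. Lean on these libraries where they do the work, as an engineer would, in place of code of your own. Each camera call takes 0.05 s, during which the arm holds its last target. There are 200 camera calls.

### The job

Get the bottle stoppers ready for sanitising: stand each of the three coloured strainer baskets in a steel pot of its own (any pot), upright and right down on the pot's floor, and put every stopper from the tray into the basket of its own colour. When all are in, push the green head of the dosing pump down to its stop, hold it there for a moment, and let it come all the way up again. Leave the bottles and the thermometer as they are.

Things in the scene. Friction and masses are not known exactly. Their poses are not given: they have to be found in the camera images.
- station: Steel sanitising station, fixed, placed and turned anew each time: a base plate 10 mm thick, 130 x 360 mm, with three identical open steel pots in a row, 105 mm apart, and a hand dosing pump piped to them. Origin on the bench under the middle pot; z up, y along the row from pot1 to pot3, x away from the pump. Pump axis at x -140, y +60 mm.
- pot1 (a point): Centre of the inner floor of the first pot, 15 mm above the bench. Fixed open pot, outside radius 36 mm at the foot and 41 mm at the rim, wall 3 mm (inside 33 to 38 mm); its rim lies 60 mm above this point. Axes as the station's.
- pot2 (a point): The same point of the middle pot.
- pot3 (a point): The same point of the third pot.
- pump (a joint): Stroke of the hand dosing pump that feeds the pots: 0 with its palm head up, 0.025 m with the head pushed straight down to its stop. A spring lifts it again: about 3 N to start it, 9 to 10 N at the stop.
- pump_top (a point): Centre of the top face of the pump's round green plastic palm head (54 mm wide, 18 mm thick; flat top 40 mm wide), on a steel barrel at the corner of the station, 140 mm on the robot's side of the row of pots. Head up, it lies 143 mm above the bench; it goes down with the head.
- tray: Dark red serving tray, fixed, 190 x 270 mm, rim 12 mm high and 4 mm thick, floor 4 mm thick; origin under its centre, y along its long side. The loose stoppers start on it.
- basket_red: Red plastic strainer basket, a hollow cup 95 mm tall, 90 g, open at the top, wall and floor 3 mm: outside radius 28 mm at the foot, 32 mm from 60 mm up to the rim (an upright collar 35 mm tall to grip it by). Loose, starts standing on the bench. Origin: centre of its underside, z up through the mouth. Stood in a pot, its rim is 35 mm above the pot's rim.
- basket_yellow: Yellow plastic strainer basket, a hollow cup 95 mm tall, 90 g, open at the top, wall and floor 3 mm: outside radius 28 mm at the foot, 32 mm from 60 mm up to the rim (an upright collar 35 mm tall to grip it by). Loose, starts standing on the bench. Origin: centre of its underside, z up through the mouth. Stood in a pot, its rim is 35 mm above the pot's rim.
- basket_blue: Blue plastic strainer basket, a hollow cup 95 mm tall, 90 g, open at the top, wall and floor 3 mm: outside radius 28 mm at the foot, 32 mm from 60 mm up to the rim (an upright collar 35 mm tall to grip it by). Loose, starts standing on the bench. Origin: centre of its underside, z up through the mouth. Stood in a pot, its rim is 35 mm above the pot's rim.
- stopper_red1: Bottle stopper with a red plastic head, 16 g: head 30 mm wide and 12 mm thick, then a cork shank 20 mm wide and 23 mm long, 35 mm in all. Origin: centre of the head's outer face; z runs from there along the shank, so z is up while it stands on its head, as it does at the start. May be absent.
- stopper_red2: Bottle stopper with a red plastic head, 16 g: head 30 mm wide and 12 mm thick, then a cork shank 20 mm wide and 23 mm long, 35 mm in all. Origin: centre of the head's outer face; z runs from there along the shank, so z is up while it stands on its head, as it does at the start. May be absent.
- stopper_yellow1: Bottle stopper with a yellow plastic head, 16 g: head 30 mm wide and 12 mm thick, then a cork shank 20 mm wide and 23 mm long, 35 mm in all. Origin: centre of the head's outer face; z runs from there along the shank, so z is up while it stands on its head, as it does at the start. May be absent.
- stopper_yellow2: Bottle stopper with a yellow plastic head, 16 g: head 30 mm wide and 12 mm thick, then a cork shank 20 mm wide and 23 mm long, 35 mm in all. Origin: centre of the head's outer face; z runs from there along the shank, so z is up while it stands on its head, as it does at the start. May be absent.
- stopper_blue1: Bottle stopper with a blue plastic head, 16 g: head 30 mm wide and 12 mm thick, then a cork shank 20 mm wide and 23 mm long, 35 mm in all. Origin: centre of the head's outer face; z runs from there along the shank, so z is up while it stands on its head, as it does at the start. May be absent.
- stopper_blue2: Bottle stopper with a blue plastic head, 16 g: head 30 mm wide and 12 mm thick, then a cork shank 20 mm wide and 23 mm long, 35 mm in all. Origin: centre of the head's outer face; z runs from there along the shank, so z is up while it stands on its head, as it does at the start. May be absent.
- bottle_a: Filled dark red bottle with a red cap, 68 mm wide, 215 mm tall, 0.75 kg; origin: centre of its underside. A bystander.
- bottle_b: Filled dark red bottle with a red cap, 68 mm wide, 215 mm tall, 0.75 kg; origin: centre of its underside. A bystander.
- thermometer: White probe thermometer lying on the bench, 95 x 28 x 18 mm with a thin steel probe 100 mm long along +x; origin under its case. A bystander.

How it is judged:
On the way, in this order (a step that is already met when the one before it is completed fails the run):
1. every basket stands in a pot of its own and every stopper lies in the basket of its colour (((horizontal distance between basket_red and pot1 below 0.01 m and z of basket_red in the frame of pot1 below 0.008 m and angle between basket_red's own z axis and vertical below 0.15 rad) or (horizontal distance between basket_red and pot2 below 0.01 m and z of basket_red in the frame of pot2 below 0.008 m and angle between basket_red's own z axis and vertical below 0.15 rad) or (horizontal distance between basket_red and pot3 below 0.01 m and z of basket_red in the frame of pot3 below 0.008 m and angle between basket_red's own z axis and vertical below 0.15 rad)) and ((horizontal distance between basket_yellow and pot1 below 0.01 m and z of basket_yellow in the frame of pot1 below 0.008 m and angle between basket_yellow's own z axis and vertical below 0.15 rad) or (horizontal distance between basket_yellow and pot2 below 0.01 m and z of basket_yellow in the frame of pot2 below 0.008 m and angle between basket_yellow's own z axis and vertical below 0.15 rad) or (horizontal distance between basket_yellow and pot3 below 0.01 m and z of basket_yellow in the frame of pot3 below 0.008 m and angle between basket_yellow's own z axis and vertical below 0.15 rad)) and ((horizontal distance between basket_blue and pot1 below 0.01 m and z of basket_blue in the frame of pot1 below 0.008 m and angle between basket_blue's own z axis and vertical below 0.15 rad) or (horizontal distance between basket_blue and pot2 below 0.01 m and z of basket_blue in the frame of pot2 below 0.008 m and angle between basket_blue's own z axis and vertical below 0.15 rad) or (horizontal distance between basket_blue and pot3 below 0.01 m and z of basket_blue in the frame of pot3 below 0.008 m and angle between basket_blue's own z axis and vertical below 0.15 rad)) and horizontal distance between each of stopper_red1, stopper_red2 and basket_red below 0.032 m and z of stopper_red1 in the frame of basket_red between 0 and 0.088 m and z of stopper_red2 in the frame of basket_red between 0 and 0.088 m and horizontal distance between each of stopper_yellow1, stopper_yellow2 and basket_yellow below 0.032 m and z of stopper_yellow1 in the frame of basket_yellow between 0 and 0.088 m and z of stopper_yellow2 in the frame of basket_yellow between 0 and 0.088 m and horizontal distance between each of stopper_blue1, stopper_blue2 and basket_blue below 0.032 m and z of stopper_blue1 in the frame of basket_blue between 0 and 0.088 m and z of stopper_blue2 in the frame of basket_blue between 0 and 0.088 m), for 0.2 s.
2. the pump head is pushed down to its stop (value of joint pump above 0.0225 m), for 0.2 s.
At the end, for the whole second after the job is handed in: Each basket upright (0.15 rad) on a pot floor (axes within 10 mm, foot within 8 mm of the floor); each stopper present in the basket of its colour (head within 32 mm of its axis, below the rim); all at rest; pump head up again (stroke under 4 mm) (all of step 1 and linear speed of each of basket_red, basket_yellow, basket_blue, stopper_red1, stopper_red2, stopper_yellow1, stopper_yellow2, stopper_blue1, stopper_blue2 below 0.03 m/s and value of joint pump below 0.004 m); the robot touches nothing.
It fails at once if a bottle is shoved or tipped ((distance of bottle_a from where it was at the start of the episode above 0.03 m or angle between bottle_a's own z axis and vertical above 0.3 rad) or (distance of bottle_b from where it was at the start of the episode above 0.03 m or angle between bottle_b's own z axis and vertical above 0.3 rad)).
It fails at once if the thermometer is shoved (distance of thermometer from where it was at the start of the episode above 0.03 m).
Of stopper_red1, stopper_red2, stopper_yellow1, stopper_yellow2, stopper_blue1, stopper_blue2 only 4 to 6 are there at a start; the rules pass over those that are not, and their reading is None.
At some moment in a run one of stopper_red1, stopper_red2, stopper_yellow1, stopper_yellow2, stopper_blue1, stopper_blue2 may be knocked a few centimetres aside while the robot is not near it.
It also fails if it takes over 200 s, if anything falls off the work surface, if the arm or the gripper's body presses on something with over 40 N, if the wrist force passes 120 N, or if a joint passes its speed limit or range.

## Working session

There is one attempt and no reset: what is moved stays moved. The work goes in short steps, Python scripts to look and compute and a tool call to move; the robot and the scene stay as the last step left them, time stands still between calls to the robot, and variables do not carry over. Pictures are saved under pics/ and viewed, about 12 in all and at most 16, crops included, and the job is handed in when it is done.

Besides the shell and the picture viewer there is one more tool, called after "Emit:" by a JSON object that holds its "op" and its "data". carry_out: Moves the arm, as the interface text tells. Its arguments: {"type":"object","properties":{"commands":{"type":"array","items":{"type":"number"}},"force":{"type":"number"}},"required":["commands"]}

```bash
ls; mkdir -p pics; python3 - <<'E'
from station import ctrl, viewer, ticket, nets
import cv2,numpy as np
for n in ("scene","top"):
    p,d=viewer.camera(n); cv2.imwrite(f"pics/{n}0.png",p); print(n,viewer.camera_info(n))
o=ctrl.get_obs();print({k:np.round(v,3) for k,v in o.items()}, ctrl.hold_point_z)
E
```

```text
pics
scene {'fx': 578.7404866822992, 'fy': 578.7404866822992, 'cx': 311.6477905249906, 'cy': 231.55267828912477, 'R': array([[ 0.80853912,  0.58812454, -0.01933929],
       [ 0.42790837, -0.61020241, -0.66674391],
       [-0.40392934,  0.53081309, -0.74503594]]), 't': array([-0.52749916, -0.12685572,  1.52028569])}
top {'fx': 476.51955849483045, 'fy': 476.51955849483045, 'cx': 317.44561415217913, 'cy': 247.34502595437883, 'R': array([[-0.02309748, -0.99964582,  0.01321879],
       [-0.99432691,  0.02159734, -0.10415158],
       [ 0.1038292 , -0.01554944, -0.99447359]]), 't': array([0.09454375, 0.58374762, 1.07034548])}
{'time_s': np.float64(0.1), 'qpos': array([-1.347,  0.3  ,  1.522,  0.   ,  1.321, -0.067]), 'joint_vel': array([-0.001, -0.   , -0.003, -0.   , -0.   ,  0.   ]), 'tau': array([ 1.0000e-03, -5.3265e+01, -3.5328e+01,  7.1000e-02,  2.4000e-02,
       -0.0000e+00]), 'ee_pos': array([ 0.158, -0.527,  0.205]), 'eef_rot': array([-3.141e+00,  1.000e-03, -1.280e+00]), 'force': array([-0.51 , -0.037,  0.523]), 'moment': array([-0.032,  0.003,  0.023]), 'grip_width': np.float64(0.094)} 0.0188
```

View pics/scene0.png

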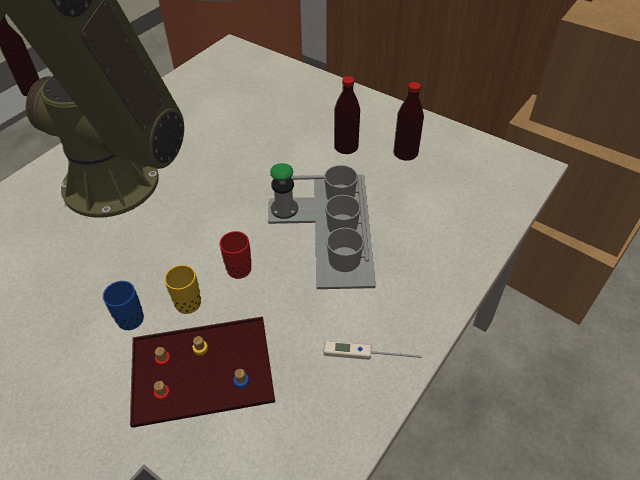

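View pics/top0.png

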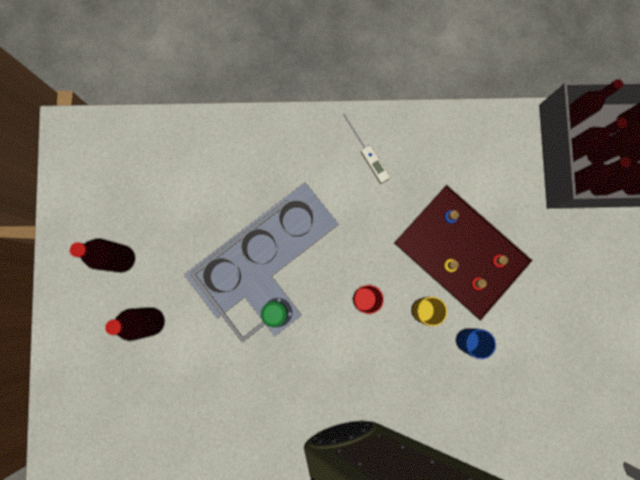

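The scene picture shows baskets blue (125,305), yellow (183,290) and red (237,255). The pots are at (341,180), (343,212) and (346,248), with the pump at (282,175). There are four stoppers: red (162,355) and (161,390), yellow (200,346), blue (240,378). The top view agrees. Next I'll measure them.

```bash
cat > h.py <<'E'
from station import ctrl, viewer, ticket, nets
import cv2, numpy as np
from scipy.optimize import least_squares
def cloud(cam, d):
    i=viewer.camera_info(cam); v,u=np.mgrid[:480,:640]
    c=np.stack([(u-i["cx"])/i["fx"]*d,(v-i["cy"])/i["fy"]*d,d],-1)
    return (c-i["t"])@i["R"]
def look(cam, things):
    p,d=viewer.camera(cam); X=cloud(cam,d); out={}
    for t in things:
        out[t]=[(r["confidence"],r["extent"],X[r["region"]&(d>0)]) for r in nets.silhouettes(cam,t) if r["confidence"]>.3]
    return p,d,X,out
def circ(P,r):
    f=lambda q: np.hypot(P[:,0]-q[0],P[:,1]-q[1])-r
    s=least_squares(f,P[:,:2].mean(0),loss="soft_l1",f_scale=.002); return s.x,np.sqrt(np.median(s.fun**2))
E
python3 - <<'E'
from h import *
np.set_printoptions(precision=4,suppress=True)
for cam in ("top","scene"):
    p,d,X,o=look(cam,["basket_red","basket_yellow","basket_blue","station","pump","tray","thermometer","bottle_a","stopper_red1","stopper_yellow1","stopper_blue1"])
    np.savez(f"{cam}.npz",X=X,d=d)
    for t,L in o.items():
        for c,e,P in L:
            zm=np.percentile(P[:,2],98); Q=P[P[:,2]>zm-.008]
            print(cam,t,round(c,2),np.array(e).astype(int),len(P),"zmax",round(zm,4),"topmean",Q.mean(0),"med",np.median(P,0))
            if t.startswith("basket"):
                R=P[(P[:,2]>.088)&(P[:,2]<.1)]; print("   circ",circ(R,.0305))
            if t=="station": np.save(f"st_{cam}.npy",P)
E
```

```text
top basket_red 0.7 [353 282 384 311] 748 zmax 0.0968 topmean [ 0.4653 -0.0254  0.0945] med [ 0.4648 -0.0325  0.013 ]
   circ (array([ 0.4648, -0.0249]), np.float64(0.0008231358965075601))
top basket_yellow 0.61 [413 296 445 325] 836 zmax 0.0973 topmean [ 0.4354 -0.1609  0.0946] med [ 0.4351 -0.1722  0.0437]
   circ (array([ 0.4359, -0.1602]), np.float64(0.0007676874926211639))
top basket_blue 0.84 [455 326 497 360] 1083 zmax 0.0965 topmean [ 0.3639 -0.2617  0.0936] med [ 0.3625 -0.273   0.0471]
   circ (array([ 0.3642, -0.2614]), np.float64(0.000858143119475803))
top station 0.57 [185 183 338 341] 10216 zmax 0.143 topmean [0.4392 0.1765 0.142 ] med [0.5591 0.2036 0.0132]
top pump 0.73 [262 301 287 326] 508 zmax 0.1463 topmean [0.439  0.1766 0.1426] med [0.4392 0.1756 0.1424]
top tray 0.74 [396 186 530 321] 8810 zmax 0.0139 topmean [ 0.5696 -0.2648  0.0091] med [ 0.5727 -0.2642  0.0045]
top thermometer 0.57 [343 118 392 184] 556 zmax 0.0226 topmean [ 0.7837 -0.0611  0.0184] med [ 0.7832 -0.0593  0.0174]
top bottle_a 0.9 [106 304 163 342] 1527 zmax 0.2168 topmean [0.4248 0.471  0.215 ]
[... 1973 characters left out ...]
1 265 202 312] 1323 zmax 0.0972 topmean [ 0.4356 -0.1604  0.0941] med [ 0.4431 -0.162   0.0641]
scene stopper_red1 0.69 [153 384 169 403] 246 zmax 0.043 topmean [ 0.5471 -0.3429  0.0397] med [ 0.5516 -0.3452  0.0228]
scene stopper_red1 0.51 [155 346 170 362] 240 zmax 0.0427 topmean [ 0.4949 -0.2902  0.0396] med [ 0.4992 -0.2919  0.0214]
scene stopper_yellow1 0.64 [191 335 207 355] 231 zmax 0.0424 topmean [ 0.5386 -0.2288  0.0397] med [ 0.5433 -0.2315  0.021 ]
scene stopper_yellow1 0.47 [272 163 293 184] 342 zmax 0.1479 topmean [0.4408 0.1759 0.1437] med [0.4435 0.1728 0.1425]
scene stopper_blue1 0.47 [394  82 425 160] 1670 zmax 0.2168 topmean [0.573  0.5403 0.2156] med [0.582  0.5229 0.1112]
```

```bash
python3 - <<'E'
from h import *
np.set_printoptions(precision=4,suppress=True)
Xs=[np.load(f"{c}.npz")["X"].reshape(-1,3) for c in ("top","scene")]
for P in Xs+[np.vstack(Xs)]:
    R=P[(abs(P[:,2]-.0755)<.004)&(P[:,0]>.4)&(P[:,0]<.75)&(P[:,1]>.02)&(P[:,1]<.38)&(np.hypot(P[:,0]-.441,P[:,1]-.1755)>.05)]
    def f(q):
        c=q[:2]+np.outer([-.105,0,.105],[-np.sin(q[2]),np.cos(q[2])])
        return np.min(abs(np.hypot(R[:,0,None]-c[:,0],R[:,1,None]-c[:,1])-.0395),1)
    best=min((least_squares(f,[.58,.2,a],loss="soft_l1",f_scale=.003) for a in np.arange(-1.5,1.6,.1)),key=lambda s:s.cost)
    q=best.x;c,s=np.cos(q[2]),np.sin(q[2])
    print(len(R),q,np.median(best.fun),"pots",q[:2]+np.outer([-.105,0,.105],[-s,c]),"pump",q[:2]+np.array([[c,-s],[s,c]])@[-.14,.06])
    T=P[(P[:,2]>.031)&(P[:,2]<.045)&(P[:,0]>.42)&(P[:,0]<.72)&(P[:,1]<-.1)&(P[:,1]>-.43)&(np.hypot(P[:,0]-.436,P[:,1]+.16)>.06)]
    for k in [(.5465,-.3432),(.4945,-.29),(.5388,-.2288),(.63,-.23)]:
        Q=T[np.hypot(T[:,0]-k[0],T[:,1]-k[1])<.04]
        if len(Q): m=np.median(Q,0); Q=Q[np.hypot(Q[:,0]-m[0],Q[:,1]-m[1])<.02];print(len(Q),m,(Q[:,:2].max(0)+Q[:,:2].min(0))/2)
    B=P[(abs(P[:,2]-.14)<.006)&(np.hypot(P[:,0]-.441,P[:,1]-.1755)<.04)];print("pump",B.mean(0))
E
```

```text
495 [0.587  0.2125 0.6405] 0.0008352853152974737 pots [[0.6498 0.1283]
 [0.587  0.2125]
 [0.5243 0.2967]] pump [0.4389 0.177 ]
71 [ 0.5464 -0.3432  0.0385] [ 0.5464 -0.3428]
69 [ 0.4949 -0.2895  0.0388] [ 0.495  -0.2904]
65 [ 0.5394 -0.2289  0.0381] [ 0.5386 -0.2295]
63 [ 0.6535 -0.2358  0.0387] [ 0.6535 -0.2364]
pump [0.4394 0.1765 0.1417]
534 [0.5869 0.2137 0.641 ] 0.0011434263337808254 pots [[0.6497 0.1296]
 [0.5869 0.2137]
 [0.5241 0.2979]] pump [0.4388 0.1781]
104 [ 0.5479 -0.3433  0.0393] [ 0.5469 -0.3426]
90 [ 0.4955 -0.2909  0.0394] [ 0.4945 -0.2898]
85 [ 0.5395 -0.2292  0.0395] [ 0.5386 -0.2292]
98 [ 0.6549 -0.2363  0.0391] [ 0.6534 -0.2349]
pump [0.4428 0.1733 0.1418]
1029 [0.5869 0.2131 0.641 ] 0.000993393125757483 pots [[0.6497 0.129 ]
 [0.5869 0.2131]
 [0.5241 0.2973]] pump [0.4388 0.1775]
175 [ 0.5467 -0.3433  0.039 ] [ 0.5469 -0.3428]
159 [ 0.4951 -0.2901  0.0391] [ 0.4945 -0.29  ]
150 [ 0.5394 -0.2291  0.0391] [ 0.5386 -0.2294]
161 [ 0.654  -0.236   0.0391] [ 0.6534 -0.2355]
pump [0.4406 0.1754 0.1418]
```

Emit:
{"op": "carry_out", "data": {"commands": [-1,20.6,26.6,0,0,0,1.92,-1,20.6,26.6,0,0,0,1.92,-1,20.6,26.6,0,0,0,1.92,-1,20.6,26.6,0,0,0,1.92,-1,20.6,26.6,0,0,0,1.92,-1,20.6,26.6,0,0,0,1.92,-1,20.6,26.6,0,0,0,1.92,-1,20.6,26.6,0,0,0,1.92,-1,20.6,26.6,0,0,0,1.92,-1,20.6,26.6,0,0,0,1.92,-1,20.6,26.6,0,0,0,1.92,-1,20.6,26.6,0,0,0,1.92], "force": 15}}

```text
time_s: 2.3
ee_pos: [0.3639, -0.2606, 0.2056]
eef_rot: [3.141, -0.0, 0.227]
force: [-0.2, -0.6, -0.1]
grip_width: 0.0939
```

Emit:
{"op": "carry_out", "data": {"commands": [-1,0,0,-2,0,0,0.414,-1,0,0,-3,0,0,0.414,-1,0,0,-5,0,0,0.414,-1,0,0,-8,0,0,0.414,-1,0,0,-11,0,0,0.414,-1,0,0,-14,0,0,0.414,-1,0,0,-14,0,0,0.414,1,0,0,-14,0,0,0.414,1,0,0,-14,0,0,0.414,1,0,0,-14,0,0,0.414,1,0,0,-14,0,0,0.414,1,0,0,-14,0,0,0.414]}}

```text
time_s: 3.3
ee_pos: [0.3644, -0.261, 0.0667]
eef_rot: [3.139, -0.0, 0.641]
force: [-0.7, -0.0, 5.2]
grip_width: 0.065
```

Emit:
{"op": "carry_out", "data": {"commands": [1,0,0,2,0,0,0,1,0,0,6,0,0,0,1,0,0,10,0,0,0,1,0,0,14,0,0,0,1,1,3,17,0,0,0,1,2,7,17,0,0,0,1,3,11,17,0,0,0,1,4,15,17,0,0,0,1,5,19,17,0,0,0,1,6,23,17,0,0,0,1,7,27,17,0,0,0,1,8,31,17,0,0,0]}}

```text
time_s: 4.3
ee_pos: [0.4443, 0.0512, 0.2374]
eef_rot: [3.139, -0.001, 0.641]
force: [0.5, -0.7, -0.7]
grip_width: 0.0651
```

Emit:
{"op": "carry_out", "data": {"commands": [1,1.2,4,0,0,0,0,1,2.5,8,0,0,0,0,1,3.8,12,0,0,0,0,1,5.1,16,0,0,0,0,1,6.4,20,0,0,0,0,1,7.4,23,0,0,0,0,1,8,24.6,0,0,0,0,1,8,24.6,0,0,0,0,1,8,24.6,-2,0,0,0,1,8,24.6,-5,0,0,0,1,8,24.6,-6,0,0,0,1,8,24.6,-6,0,0,0]}}

```text
time_s: 5.3
ee_pos: [0.5233, 0.2961, 0.1753]
eef_rot: [3.139, 0.003, 0.641]
force: [0.4, 0.2, -0.7]
grip_width: 0.0647
```

```bash
python3 - <<'E'
from h import *
p,d=viewer.camera("scene"); cv2.imwrite("pics/s1.png",cv2.resize(p[130:310,210:450],None,fx=3,fy=3))
X=cloud("scene",d).reshape(-1,3); 
hsv=cv2.cvtColor(p,cv2.COLOR_BGR2HSV).reshape(-1,3)
m=(hsv[:,0]>100)&(hsv[:,0]<125)&(hsv[:,1]>130)&(np.hypot(X[:,0]-.524,X[:,1]-.297)<.06)
P=X[m];print(len(P),P.min(0),P.max(0)); z=P[:,2].max(); print(circ(P[P[:,2]>z-.03],.032))
E
```

```text
1089 [0.49074348 0.26143788 0.10881992] [0.55493052 0.336016   0.37318476]
(array([0.52986973, 0.2840653 ]), np.float64(1.6434315575075686e-09))
```

Emit:
{"op": "carry_out", "data": {"commands": [1,0.1,0.1,-2,0,0,0,1,0.1,0.1,-4,0,0,0,1,0.1,0.1,-5.5,0,0,0,1,0.1,0.1,-7,0,0,0,1,0.1,0.1,-8.2,0,0,0,1,0.1,0.1,-9.2,0,0,0,1,0.1,0.1,-9.2,0,0,0]}}

```text
time_s: 5.93
ee_pos: [0.5248, 0.2973, 0.0846]
eef_rot: [3.139, 0.001, 0.64]
force: [0.2, -0.4, -1.0]
grip_width: 0.0651
```

Emit:
{"op": "carry_out", "data": {"commands": [1,0,0,-0.3,0,0,0,-1,0,0,-0.2,0,0,0,-1,0,0,-0.2,0,0,0,-1,0,0,-0.2,0,0,0,-1,0,0,1,0,0,0,-1,0,0,4,0,0,0,-1,0,0,8,0,0,0,-1,0,-2,12,0,0,0,-1,-1,-6,13,0,0,0,-1,-2,-10,13,0,0,0,-1,-3,-14,13,0,0,0,-1,-4,-18,13,0,0,0]}}

```text
time_s: 6.93
ee_pos: [0.4843, 0.1171, 0.2161]
eef_rot: [3.138, -0.0, 0.641]
force: [0.8, 0.1, 0.4]
grip_width: 0.0935
```

```bash
cat > chk.py <<'E'
from h import *
import sys
cam=sys.argv[1]
p,d,X,o=look(cam,["basket_red","basket_yellow","basket_blue"])
for t,L in o.items():
    for c,e,P in L[:1]:
        zm=np.percentile(P[:,2],97);Q=P[P[:,2]>zm-.008]; q,r=circ(Q,.0305); print(t,round(c,2),"zrim",round(zm,4),np.round(q,4),round(r,4))
P=X.reshape(-1,3)[::1]
T=P[(P[:,2]>.031)&(P[:,2]<.045)&(P[:,0]>.42)&(P[:,0]<.75)&(P[:,1]<-.1)&(P[:,1]>-.45)]
for k in [(.5465,-.3432),(.4945,-.29),(.5388,-.2288),(.6535,-.236)]:
    Q=T[np.hypot(T[:,0]-k[0],T[:,1]-k[1])<.013]; print(k,len(Q),Q.mean(0).round(4) if len(Q) else "")
if len(sys.argv)>2: cv2.imwrite(sys.argv[2],p)
E
python3 chk.py scene pics/s2.png
```

```text
basket_red 0.91 zrim 0.097 [ 0.4645 -0.0244] 0.0011
basket_yellow 0.82 zrim 0.0967 [ 0.4358 -0.1598] 0.001
basket_blue 0.63 zrim 0.1124 [0.5241 0.2966] 0.0012
(0.5465, -0.3432) 101 [ 0.5472 -0.3431  0.0392]
(0.4945, -0.29) 93 [ 0.4956 -0.2904  0.0387]
(0.5388, -0.2288) 87 [ 0.5395 -0.2292  0.039 ]
(0.6535, -0.236) 98 [ 0.6543 -0.2358  0.0386]
```

Blue is seated: its rim is at 0.110 and it is centred on pot3. Yellow is next.

Emit:
{"op": "carry_out", "data": {"commands": [-1,-0.7,-4,0,0,0,0,-1,-1.4,-8,0,0,0,0,-1,-2.1,-12,0,0,0,0,-1,-2.8,-16,0,0,0,0,-1,-3.5,-20,0,0,0,0,-1,-4.2,-24,0,0,0,0,-1,-4.85,-27.7,0,0,0,0,-1,-4.85,-27.7,-2,0,0,0,-1,-4.85,-27.7,-6,0,0,0,-1,-4.85,-27.7,-10,0,0,0,-1,-4.85,-27.7,-14,0,0,0,-1,-4.85,-27.7,-14.9,0,0,0]}}

```text
time_s: 8.13
ee_pos: [0.4352, -0.1571, 0.0623]
eef_rot: [-3.138, 0.003, 0.64]
force: [-0.5, -0.5, -0.3]
grip_width: 0.0942
```

Emit:
{"op": "carry_out", "data": {"commands": [1,0,0,0,0,0,0,1,0,0,0,0,0,0,1,0,0,0,0,0,0,1,0,0,0,0,0,0,1,0,0,0,0,0,0]}}

```text
time_s: 8.55
ee_pos: [0.4361, -0.1574, 0.0639]
eef_rot: [-3.141, 0.002, 0.64]
force: [-0.7, -1.2, 0.5]
grip_width: 0.0641
```

Emit:
{"op": "carry_out", "data": {"commands": [1,0,0,2,0,0,0,1,0,0,6,0,0,0,1,0,0,10,0,0,0,1,1,1,14,0,0,0,1,2.5,5,16.5,0,0,0,1,4,9,16.5,0,0,0,1,5.5,12.7,16.5,0,0,0,1,7,16.4,16.5,0,0,0,1,8.5,20.1,16.5,0,0,0,1,10,23.8,16.5,0,0,0,1,11.5,27.5,16.5,0,0,0,1,13,31.2,16.5,0,0,0]}}

```text
time_s: 9.55
ee_pos: [0.5664, 0.1569, 0.2301]
eef_rot: [-3.141, 0.0, 0.64]
force: [0.0, -0.6, -0.5]
grip_width: 0.0625
```

Emit:
{"op": "carry_out", "data": {"commands": [1,1,3,0,0,0,0,1,2,6,-2,0,0,0,1,2,6,-4,0,0,0,1,2,6,-5.5,0,0,0,1,2,6,-5.5,0,0,0,1,2,6,-5.5,0,0,0]}}

```text
time_s: 10.05
ee_pos: [0.5863, 0.2168, 0.1757]
eef_rot: [-3.141, 0.0, 0.64]
force: [-0.1, -0.4, -1.2]
grip_width: 0.0624
```

```bash
python3 - <<'E'
from h import *
for cam in ("scene","top"):
    p,d,X,o=look(cam,["basket_yellow"]); cv2.imwrite(f"pics/y_{cam}.png",cv2.resize(p[130:310,200:440] if cam=="scene" else p[150:330,160:400],None,fx=3,fy=3))
    for c,e,P in o["basket_yellow"]: print(cam,c,e,len(P),P.min(0),P.max(0))
E
```

```text
scene 0.81 [330.5, 156.1, 358.6, 201.6] 1273 [0.45584123 0.18030162 0.00055764] [0.61978536 0.45198507 0.21219152]
```

View pics/y_scene.png

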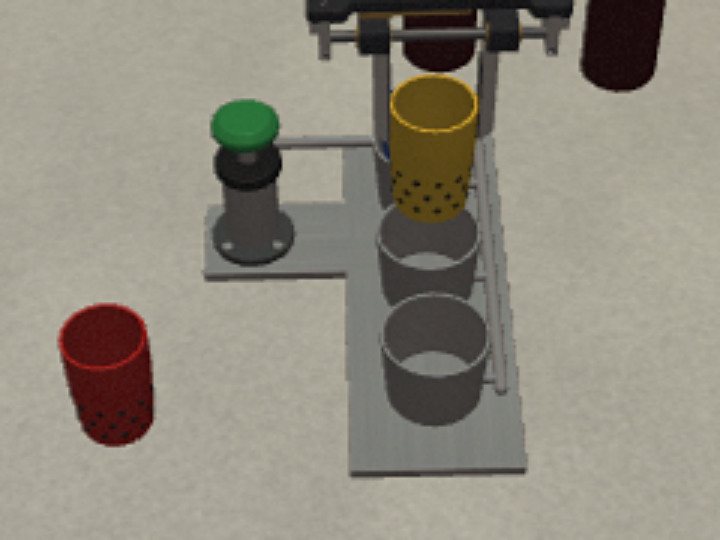

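The picture shows the yellow basket upright but gripped off-centre, with the fingers behind it. I'll measure the offset.

```bash
python3 - <<'E'
from h import *
o=ctrl.get_obs(); print(o["ee_pos"])
p,d,X,o=look("scene",["basket_yellow"])
P=o["basket_yellow"][0][2]
P=P[np.hypot(P[:,0]-.587,P[:,1]-.2)<.07]
for lo,hi,r in ((.199,.22,.0305),(.175,.198,.032),(.11,.13,.028)):
    Q=P[(P[:,2]>lo)&(P[:,2]<hi)]; print(lo,hi,len(Q),*circ(Q,r)) 
print(np.percentile(P[:,2],[1,3,97,99]))
E
```

```text
[0.58690268 0.21674403 0.17675498]
0.199 0.22 260 [0.58747414 0.21434739] 0.0010806596117973561
0.175 0.198 427 [0.58776768 0.21436377] 0.0017395990086456203
0.11 0.13 111 [0.58688233 0.21515963] 0.0008274334913556392
[0.11416962 0.11807069 0.2085559  0.20992614]
```

Emit:
{"op": "carry_out", "data": {"commands": [1,-0.1,-0.2,-2,0,0,0,1,-0.1,-0.2,-4,0,0,0,1,-0.1,-0.2,-5.5,0,0,0,1,-0.1,-0.2,-7,0,0,0,1,-0.1,-0.2,-8.4,0,0,0,1,-0.1,-0.2,-9.5,0,0,0,1,-0.1,-0.2,-9.7,0,0,0,1,-0.1,-0.2,-9.7,0,0,0]}}

```text
time_s: 11.02
ee_pos: [0.5858, 0.2146, 0.0791]
eef_rot: [3.141, -0.001, 0.64]
force: [0.3, 0.7, -0.9]
grip_width: 0.0622
```

Emit:
{"op": "carry_out", "data": {"commands": [-1,0,0,0,0,0,0,-1,0,0,0,0,0,0,-1,0,0,0,0,0,0,-1,0,0,1,0,0,0,-1,0,0,4,0,0,0,-1,0,0,8,0,0,0,-1,-1,-2,12,0,0,0,-1,-3,-6,13,0,0,0,-1,-5,-10,13,0,0,0,-1,-7,-13.5,13,0,0,0,-1,-9,-17,13,0,0,0,-1,-11,-21,13,0,0,0]}}

```text
time_s: 12.02
ee_pos: [0.479, 0.0124, 0.2102]
eef_rot: [3.14, -0.002, 0.64]
force: [0.8, -1.0, 0.1]
grip_width: 0.0942
```

```bash
python3 chk.py scene; python3 chk.py top
```

```text
basket_red 0.61 zrim 0.0964 [ 0.4644 -0.0243] 0.0011
basket_yellow 0.89 zrim 0.1123 [0.5873 0.2126] 0.0014
basket_blue 0.59 zrim 0.1118 [0.5241 0.2965] 0.0011
(0.5465, -0.3432) 105 [ 0.5473 -0.3432  0.0386]
(0.4945, -0.29) 92 [ 0.4956 -0.2903  0.039 ]
(0.5388, -0.2288) 86 [ 0.5391 -0.2291  0.0389]
(0.6535, -0.236) 93 [ 0.6545 -0.2357  0.0394]
basket_yellow 0.74 zrim 0.1117 [0.587  0.2114] 0.0009
basket_blue 0.56 zrim 0.112 [0.5242 0.2955] 0.0009
(0.5465, -0.3432) 68 [ 0.5463 -0.3433  0.038 ]
(0.4945, -0.29) 66 [ 0.4945 -0.2899  0.0387]
(0.5388, -0.2288) 63 [ 0.5385 -0.229   0.0394]
(0.6535, -0.236) 63 [ 0.6536 -0.2355  0.0391]
```

Yellow is seated. Red next.

Emit:
{"op": "carry_out", "data": {"commands": [-1,-1.4,-3.6,0,0,0,0,-1,-1.4,-3.6,0,0,0,0,-1,-1.4,-3.6,-3,0,0,0,-1,-1.4,-3.6,-7,0,0,0,-1,-1.4,-3.6,-11,0,0,0,-1,-1.4,-3.6,-14.4,0,0,0,-1,-1.4,-3.6,-14.4,0,0,0,1,-1.4,-3.6,-14.4,0,0,0,1,-1.4,-3.6,-14.4,0,0,0,1,-1.4,-3.6,-14.4,0,0,0,1,-1.4,-3.6,-14.4,0,0,0,1,-1.4,-3.6,-14.4,0,0,0]}}

```text
time_s: 13.42
ee_pos: [0.4673, -0.0215, 0.0665]
eef_rot: [3.14, -0.002, 0.641]
force: [-1.0, -0.5, 1.3]
grip_width: 0.0643
```

Emit:
{"op": "carry_out", "data": {"commands": [1,0,0,2,0,0,0,1,0,0,6,0,0,0,1,0,0,10,0,0,0,1,2,2,12,0,0,0,1,5,4.5,12,0,0,0,1,8,7,12,0,0,0,1,11,9.5,12,0,0,0,1,14,12,12,0,0,0,1,17,14,12,0,0,0,1,18.2,15,12,0,0,0,1,18.2,15,11.5,0,0,0,1,18.2,15,11,0,0,0]}}

```text
time_s: 14.42
ee_pos: [0.6493, 0.1289, 0.1761]
eef_rot: [3.14, -0.002, 0.642]
force: [-0.4, 0.0, -1.6]
grip_width: 0.0644
```

```bash
python3 - <<'E'
from h import *
o=ctrl.get_obs(); print(o["ee_pos"])
p,d,X,o=look("scene",["basket_red"])
for c,e,P in o["basket_red"]:
  P=P[np.hypot(P[:,0]-.65,P[:,1]-.129)<.07]; print(c,len(P))
  if len(P)<300: continue
  z=np.percentile(P[:,2],98); print(z)
  for lo,hi,r in ((-.008,.008,.0305),(-.03,-.01,.032),(-.095,-.08,.028)):
    Q=P[(P[:,2]>z+lo)&(P[:,2]<z+hi)]; print(lo,hi,len(Q),*circ(Q,r)) 
E
```

```text
[0.64933367 0.12885045 0.17605277]
0.84 1363
0.20796993906118696
-0.008 0.008 219 [0.64952218 0.12835258] 0.0009656696055199351
-0.03 -0.01 392 [0.64887953 0.12802847] 0.0015166598615997345
-0.095 -0.08 103 [0.64595322 0.12746828] 0.0007194198984546638
```

Emit:
{"op": "carry_out", "data": {"commands": [1,0.1,0,-2,0,0,0,1,0.1,0,-4,0,0,0,1,0.1,0,-5.5,0,0,0,1,0.1,0,-7,0,0,0,1,0.1,0,-8.4,0,0,0,1,0.1,0,-9.3,0,0,0,1,0.1,0,-9.4,0,0,0,1,0.1,0,-9.4,0,0,0]}}

```text
time_s: 15.18
ee_pos: [0.6491, 0.1274, 0.0819]
eef_rot: [3.141, -0.0, 0.641]
force: [-0.6, -0.7, -1.2]
grip_width: 0.0639
```

Emit:
{"op": "carry_out", "data": {"commands": [-1,0,0,0,0,0,0,-1,0,0,0,0,0,0,-1,0,0,0,0,0,0,-1,0,0,1,0,0,0,-1,0,0,4,0,0,0,-1,0,0,8,0,0,0,-1,0,-4,10,0,0,0,0,0,-8,10,0,0,0,0,0,-12,10,0,0,0,0,0,-16,10,0,0,0,0,0,-20,10,0,0,0,0,0,-24,10,0,0,0]}}

```text
time_s: 16.18
ee_pos: [0.6489, -0.1145, 0.1833]
eef_rot: [3.14, -0.001, 0.641]
force: [-0.1, 1.0, 0.1]
grip_width: 0.0639
```

```bash
python3 chk.py scene; python3 chk.py top
```

```text
basket_red 0.73 zrim 0.0433 [ 0.6253 -0.24  ] 0.0037
basket_yellow 0.8 zrim 0.1126 [0.5868 0.2125] 0.0011
basket_blue 0.73 zrim 0.1131 [0.5243 0.2965] 0.0011
(0.5465, -0.3432) 103 [ 0.5472 -0.3432  0.039 ]
(0.4945, -0.29) 90 [ 0.4956 -0.2905  0.0391]
(0.5388, -0.2288) 87 [ 0.5393 -0.2292  0.039 ]
(0.6535, -0.236) 97 [ 0.6549 -0.2362  0.0397]
basket_red 0.87 zrim 0.1116 [0.6465 0.1256] 0.0008
basket_yellow 0.67 zrim 0.111 [0.5868 0.2112] 0.0009
basket_blue 0.75 zrim 0.0418 [ 0.5738 -0.3319] 0.0039
(0.5465, -0.3432) 69 [ 0.5464 -0.3432  0.0383]
(0.4945, -0.29) 0 
(0.5388, -0.2288) 0 
(0.6535, -0.236) 0
```

All three baskets are seated: rims are about 0.110 once the depth bias is taken off, and centres are within 4 mm of their pots. Stoppers now, starting with blue.

Emit:
{"op": "carry_out", "data": {"commands": [0,0.5,-4,0,0,0,0,0,0.5,-8,0,0,0,0,0,0.5,-12.1,0,0,0,0,0,0.5,-12.1,-4,0,0,0,0,0.5,-12.1,-8,0,0,0,0,0.5,-12.1,-12,0,0,0,0,0.5,-12.1,-12.4,0,0,0,0,0.5,-12.1,-12.4,0,0,0]}}

```text
time_s: 17.25
ee_pos: [0.6537, -0.2308, 0.0568]
eef_rot: [-3.139, 0.001, 0.644]
force: [-1.1, -0.2, 0.3]
grip_width: 0.0469
```

Emit:
{"op": "carry_out", "data": {"commands": [0,0.05,-0.5,-1,0,0,0,0,0.05,-0.5,-2.5,0,0,0,0,0.05,-0.5,-3.8,0,0,0,0,0.05,-0.5,-3.8,0,0,0,1,0.05,-0.5,-3.8,0,0,0,1,0.05,-0.5,-3.8,0,0,0,1,0.05,-0.5,-3.8,0,0,0,1,0.05,-0.5,-3.8,0,0,0]}}

```text
time_s: 17.92
ee_pos: [0.6545, -0.236, 0.0196]
eef_rot: [-3.14, 0.001, 0.643]
force: [0.1, 0.3, 0.7]
grip_width: 0.0237
```

Emit:
{"op": "carry_out", "data": {"commands": [1,0,0,0,0,0,0,1,0,0,0,0,0,0,1,0,0,4,0,0,0,1,0,0,8,0,0,0,1,0,0,12,0,0,0,1,-1,3,15,0,0,0,1,-2,7,16,0,0,0,1,-3,11,16,0,0,0,1,-4,15,16,0,0,0,1,-5,19,16,0,0,0,1,-6,23,16,0,0,0,1,-7,27,16,0,0,0]}}

```text
time_s: 18.92
ee_pos: [0.5837, 0.0357, 0.18]
eef_rot: [-3.141, 0.0, 0.643]
force: [1.1, 0.1, -0.3]
grip_width: 0.0185
```

Emit:
{"op": "carry_out", "data": {"commands": [1,-0.9,4,0,0,0,0,1,-1.8,8,0,0,0,0,1,-2.7,12,0,0,0,0,1,-3.6,16,0,0,0,0,1,-4.5,20,0,0,0,0,1,-5.4,24,0,0,0,0,1,-6,26.1,0,0,0,0,1,-6,26.1,0,0,0,0,1,-6,26.1,-2,0,0,0,1,-6,26.1,-3,0,0,0,1,-6,26.1,-3,0,0,0,1,-6,26.1,-3,0,0,0]}}

```text
time_s: 19.92
ee_pos: [0.5238, 0.2959, 0.1498]
eef_rot: [-3.14, 0.001, 0.642]
force: [0.4, 0.5, -0.1]
grip_width: 0.0184
```

```bash
python3 - <<'E'
from h import *
p,d=viewer.camera("scene"); cv2.imwrite("pics/b1.png",cv2.resize(p[100:280,210:450],None,fx=3,fy=3))
E
```

```text
(no output)
```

View pics/b1.png

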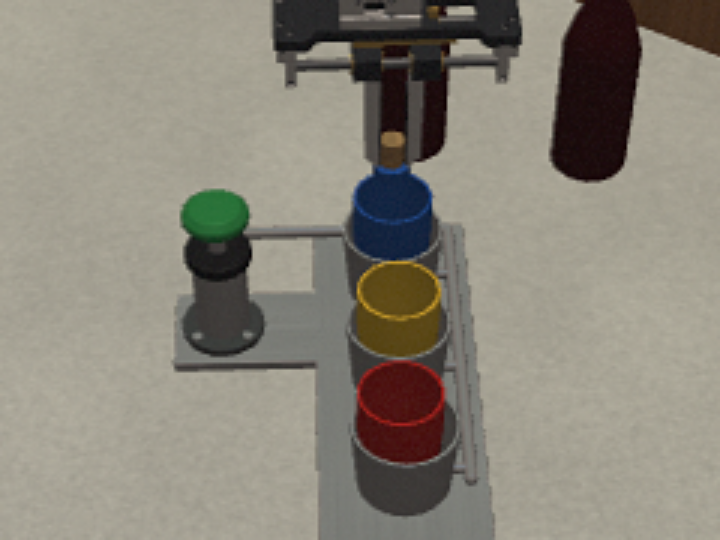

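The blue stopper hangs upright over the blue basket, with its head at crop (392,170). I'll lower it and release.

Emit:
{"op": "carry_out", "data": {"commands": [1,0.04,0.05,-2,0,0,0,1,0.04,0.05,-3.5,0,0,0,1,0.04,0.05,-3.5,0,0,0,0,0.04,0.05,-3.4,0,0,0,0,0.04,0.05,-3.4,0,0,0,0,0.04,0.05,-3.4,0,0,0,0,0.04,0.05,0,0,0,0,0,0,0,3,0,0,0,0,0,-4,3,0,0,0,0,0.3,-8,3,0,0,0,0,0.4,-12,3,0,0,0,0,0.5,-16,3,0,0,0]}}

```text
time_s: 20.97
ee_pos: [0.5291, 0.1346, 0.1818]
eef_rot: [-3.142, -0.002, 0.643]
force: [1.2, 0.3, -0.7]
grip_width: 0.0471
```

```bash
python3 chk.py scene pics/c1.png; python3 - <<'E'
import cv2
p=cv2.imread("pics/c1.png"); cv2.imwrite("pics/c1c.png",cv2.resize(p[140:300,240:450],None,fx=3,fy=3))
E
```

```text
basket_red 0.64 zrim 0.1121 [0.6465 0.1261] 0.001
basket_yellow 0.75 zrim 0.1123 [0.5871 0.2124] 0.0011
basket_blue 0.93 zrim 0.1118 [0.524  0.2964] 0.0012
(0.5465, -0.3432) 103 [ 0.5472 -0.3431  0.039 ]
(0.4945, -0.29) 93 [ 0.4957 -0.2903  0.0388]
(0.5388, -0.2288) 91 [ 0.5393 -0.2293  0.0385]
(0.6535, -0.236) 0
```

View pics/c1c.png

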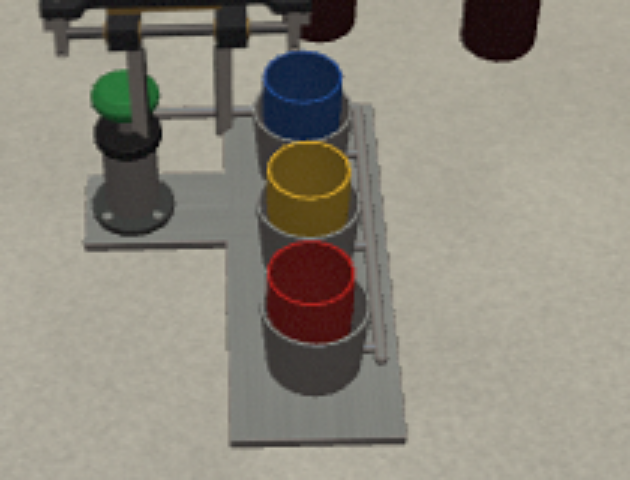

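The basket rims haven't moved. From this view the blue stopper is hidden inside its basket, so the top camera will check it later. Yellow stopper next.

Emit:
{"op": "carry_out", "data": {"commands": [0,0.1,-4,0,0,0,0,0,0.2,-8,0,0,0,0,0,0.3,-12,0,0,0,0,0,0.5,-16,0,0,0,0,0,0.6,-20,0,0,0,0,0,0.7,-24,0,0,0,0,0,0.8,-28,0,0,0,0,0,0.9,-32,0,0,0,0,0,1,-36.4,-3,0,0,0,0,1,-36.4,-7,0,0,0,0,1,-36.4,-10.5,0,0,0,0,1,-36.4,-11.5,0,0,0]}}

```text
time_s: 22.17
ee_pos: [0.5377, -0.227, 0.0609]
eef_rot: [-3.134, 0.002, 0.641]
force: [-0.6, 1.0, -1.3]
grip_width: 0.047
```

```bash
python3 - <<'E'
from h import *
print(ctrl.get_obs()["ee_pos"],ctrl.get_obs()["time_s"])
p,d=viewer.camera("top"); cv2.imwrite("pics/t1.png",cv2.resize(p[180:320,180:390],None,fx=3,fy=3))
X=cloud("top",d).reshape(-1,3)
for n,x,y in (("blue",.5242,.2955),("yel",.5868,.2112),("red",.6465,.1256)):
    P=X[np.hypot(X[:,0]-x,X[:,1]-y)<.024]; print(n,np.percentile(P[:,2],[5,25,50,75,95]).round(3))
E
```

```text
[ 0.53765728 -0.22697413  0.06093349] 22.1667
blue [0.016 0.018 0.027 0.038 0.055]
yel [0.015 0.017 0.019 0.02  0.022]
red [0.015 0.017 0.018 0.02  0.022]
```

View pics/t1.png

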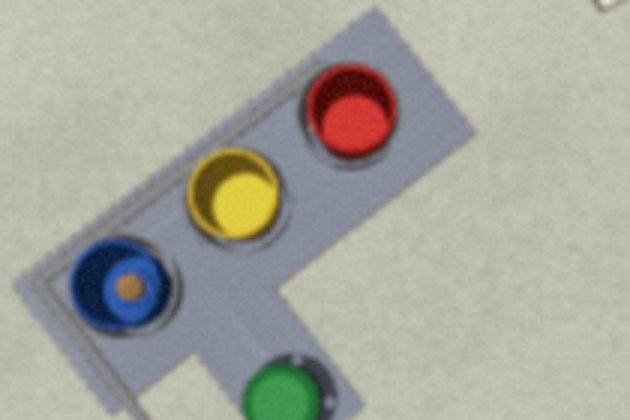

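The blue stopper stands in the blue basket, with its cork at crop (130,288). The other two baskets are empty. Now the yellow stopper: from (.5377,-.227,.0609) to (.539,-.229,.0195).

Emit:
{"op": "carry_out", "data": {"commands": [0,0.1,-0.2,-1.5,0,0,0,0,0.1,-0.2,-3,0,0,0,0,0.1,-0.2,-4.1,0,0,0,0,0.1,-0.2,-4.1,0,0,0,1,0.1,-0.2,-4.1,0,0,0,1,0.1,-0.2,-4.1,0,0,0,1,0.1,-0.2,-4.1,0,0,0,1,0.1,-0.2,-4.1,0,0,0,1,0.1,-0.2,-4.1,0,0,0,1,0.1,-0.2,-4.1,0,0,0]}}

```text
time_s: 23.05
ee_pos: [0.5394, -0.2288, 0.0218]
eef_rot: [-3.135, 0.001, 0.641]
force: [-0.8, 0.5, 5.5]
grip_width: 0.0185
```

Emit:
{"op": "carry_out", "data": {"commands": [1,0,0,4,0,0,0,1,0,0,8,0,0,0,1,0,0,12,0,0,0,1,0.4,3,15,0,0,0,1,0.8,7,16,0,0,0,1,1.2,11,16,0,0,0,1,1.6,15,16,0,0,0,1,2,19,16,0,0,0,1,2.4,23,16,0,0,0,1,2.8,27,16,0,0,0,1,3.2,31,16,0,0,0,1,3.6,35,16,0,0,0]}}

```text
time_s: 24.05
ee_pos: [0.5752, 0.1232, 0.182]
eef_rot: [-3.136, 0.001, 0.641]
force: [1.2, -0.5, -0.6]
grip_width: 0.0186
```

Emit:
{"op": "carry_out", "data": {"commands": [1,0.6,4,0,0,0,0,1,1.2,9,0,0,0,0,1,1.2,9,0,0,0,0,1,1.2,9,-3,0,0,0,1,1.2,9,-4,0,0,0,1,1.2,9,-4,0,0,0]}}

```text
time_s: 24.55
ee_pos: [0.5858, 0.2124, 0.139]
eef_rot: [-3.134, 0.006, 0.641]
force: [-0.5, -1.4, -0.4]
grip_width: 0.0185
```

Emit:
{"op": "carry_out", "data": {"commands": [1,0.1,0,-2.3,0,0,0,1,0.1,0,-2.3,0,0,0,0,0.1,0,-2.3,0,0,0,0,0.1,0,-2.3,0,0,0,0,0.1,0,-2.3,0,0,0,0,0.1,0,0,0,0,0,0,0,0,4,0,0,0,0,-0.5,-4,4.5,0,0,0,0,-1,-8,4.5,0,0,0,0,-1.5,-12,4.5,0,0,0,0,-2,-16,4.5,0,0,0,0,-2.5,-20,4.5,0,0,0]}}

```text
time_s: 25.55
ee_pos: [0.5605, 0.0106, 0.1854]
eef_rot: [-3.135, 0.005, 0.641]
force: [0.8, -0.3, 0.1]
grip_width: 0.0468
```

```bash
cat > in.py <<'E'
from h import *
p,d=viewer.camera("top")
X=cloud("top",d).reshape(-1,3)
for n,x,y in (("blue",.5242,.2955),("yel",.5868,.2112),("red",.6465,.1256)):
    P=X[np.hypot(X[:,0]-x,X[:,1]-y)<.024]; print(n,np.percentile(P[:,2],[5,25,50,75,95]).round(3))
E
python3 in.py; python3 chk.py scene
```

```text
blue [0.016 0.019 0.028 0.045 0.054]
yel [0.016 0.018 0.023 0.034 0.054]
red [0.015 0.017 0.018 0.02  0.022]
basket_red 0.66 zrim 0.112 [0.6465 0.1266] 0.0011
basket_yellow 0.91 zrim 0.1122 [0.5869 0.2122] 0.001
basket_blue 0.88 zrim 0.1125 [0.5239 0.2962] 0.0013
(0.5465, -0.3432) 104 [ 0.5472 -0.3433  0.0384]
(0.4945, -0.29) 90 [ 0.4954 -0.2907  0.0393]
(0.5388, -0.2288) 0 
(0.6535, -0.236) 0
```

Yellow is in. Next is the red stopper at (.495,-.290): shift (-6.55,-30.1).

Emit:
{"op": "carry_out", "data": {"commands": [0,-0.9,-4,0,0,0,0,0,-1.8,-8,0,0,0,0,0,-2.7,-12,0,0,0,0,0,-3.6,-16,0,0,0,0,0,-4.5,-20,0,0,0,0,0,-5.4,-24,0,0,0,0,0,-6.1,-27.5,0,0,0,0,0,-6.55,-30,-2,0,0,0,0,-6.55,-30,-6,0,0,0,0,-6.55,-30,-10,0,0,0,0,-6.55,-30,-12.3,0,0,0,0,-6.55,-30,-12.3,0,0,0]}}

```text
time_s: 26.8
ee_pos: [0.4943, -0.2849, 0.0572]
eef_rot: [-3.127, 0.008, 0.642]
force: [-0.4, 0.7, -0.3]
grip_width: 0.0468
```

Emit:
{"op": "carry_out", "data": {"commands": [0,0.07,-0.5,-1.2,0,0,0,0,0.07,-0.5,-2.5,0,0,0,0,0.07,-0.5,-3.7,0,0,0,0,0.07,-0.5,-3.7,0,0,0,1,0.07,-0.5,-3.7,0,0,0,1,0.07,-0.5,-3.7,0,0,0,1,0.07,-0.5,-3.7,0,0,0,1,0.07,-0.5,-3.7,0,0,0,1,0.07,-0.5,-3.7,0,0,0,1,0.07,-0.5,-3.7,0,0,0]}}

```text
time_s: 27.63
ee_pos: [0.4952, -0.2901, 0.0207]
eef_rot: [-3.128, 0.007, 0.642]
force: [-1.5, 0.0, 4.4]
grip_width: 0.0185
```

Emit:
{"op": "carry_out", "data": {"commands": [1,0,0,4,0,0,0,1,0,0,8,0,0,0,1,0,0,12,0,0,0,1,1,3,15,0,0,0,1,2.4,6.7,16.3,0,0,0,1,3.8,10.4,16.3,0,0,0,1,5.2,14.1,16.3,0,0,0,1,6.6,17.8,16.3,0,0,0,1,8,21.5,16.3,0,0,0,1,9.4,25.2,16.3,0,0,0,1,10.8,28.9,16.3,0,0,0,1,12.2,32.6,16.3,0,0,0]}}

```text
time_s: 28.63
ee_pos: [0.6176, 0.0378, 0.1839]
eef_rot: [-3.128, 0.007, 0.642]
force: [0.8, -0.7, -0.1]
grip_width: 0.0185
```

Emit:
{"op": "carry_out", "data": {"commands": [1,1.4,3.7,0,0,0,0,1,2.4,7.5,0,0,0,0,1,2.9,8.9,0,0,0,0,1,2.9,8.9,0,0,0,0,1,2.9,8.9,-3,0,0,0,1,2.9,8.9,-4.5,0,0,0,1,2.9,8.9,-4.5,0,0,0]}}

```text
time_s: 29.22
ee_pos: [0.6449, 0.1257, 0.1353]
eef_rot: [-3.125, 0.012, 0.642]
force: [-0.4, 0.3, -0.2]
grip_width: 0.018
```

Emit:
{"op": "carry_out", "data": {"commands": [1,0.1,0,-1.9,0,0,0,1,0.1,0,-1.9,0,0,0,0,0.1,0,-1.9,0,0,0,0,0.1,0,-1.9,0,0,0,0,0.1,0,-1.9,0,0,0,0,0.1,0,0,0,0,0,0,0,0,4,0,0,0,0,-0.8,-4,4.5,0,0,0,0,-1.6,-8,4.5,0,0,0,0,-2.4,-12,4.5,0,0,0,0,-3.2,-16,4.5,0,0,0,0,-4,-20,4.5,0,0,0]}}

```text
time_s: 30.22
ee_pos: [0.6045, -0.076, 0.1817]
eef_rot: [-3.127, 0.011, 0.642]
force: [0.4, 0.2, -0.0]
grip_width: 0.0471
```

```bash
python3 in.py; python3 chk.py scene
```

```text
blue [0.016 0.019 0.028 0.048 0.055]
yel [0.016 0.019 0.023 0.037 0.055]
red [0.016 0.018 0.025 0.042 0.055]
basket_red 0.82 zrim 0.1128 [0.6465 0.1262] 0.0011
basket_yellow 0.83 zrim 0.1126 [0.5874 0.2119] 0.0011
basket_blue 0.59 zrim 0.1121 [0.5239 0.2967] 0.0014
(0.5465, -0.3432) 104 [ 0.5471 -0.3432  0.0387]
(0.4945, -0.29) 0 
(0.5388, -0.2288) 0 
(0.6535, -0.236) 0
```

Last stopper at (.5468,-.343): shift (-5.8,-26.7), then down.

Emit:
{"op": "carry_out", "data": {"commands": [0,-0.9,-4,0,0,0,0,0,-1.8,-8,0,0,0,0,0,-2.7,-12,0,0,0,0,0,-3.6,-16,0,0,0,0,0,-4.5,-20,0,0,0,0,0,-5.2,-24,0,0,0,0,0,-5.8,-26.7,0,0,0,0,0,-5.8,-26.7,-3,0,0,0,0,-5.8,-26.7,-7,0,0,0,0,-5.8,-26.7,-11,0,0,0,0,-5.8,-26.7,-12,0,0,0,0,-5.8,-26.7,-12,0,0,0]}}

```text
time_s: 31.47
ee_pos: [0.5469, -0.339, 0.0586]
eef_rot: [-3.121, 0.013, 0.643]
force: [1.0, 0.9, 0.7]
grip_width: 0.0468
```

Emit:
{"op": "carry_out", "data": {"commands": [0,0,-0.4,-1.2,-0.02,0,0,0,0,-0.4,-2.5,-0.02,0,0,0,0,-0.4,-3.8,-0.02,0,0,0,0,-0.4,-3.8,-0.02,0,0,1,0,-0.4,-3.8,-0.02,0,0,1,0,-0.4,-3.8,-0.02,0,0,1,0,-0.4,-3.8,-0.02,0,0,1,0,-0.4,-3.8,-0.02,0,0,1,0,-0.4,-3.8,-0.02,0,0,1,0,-0.4,-3.8,-0.02,0,0]}}

```text
time_s: 32.3
ee_pos: [0.5471, -0.3432, 0.0212]
eef_rot: [-3.138, 0.024, 0.643]
force: [-0.4, 0.3, 2.8]
grip_width: 0.0184
```

Emit:
{"op": "carry_out", "data": {"commands": [1,0,0,4,0,-0.02,0,1,0,0,8,0,-0.02,0,1,0,0,12,0,-0.02,0,1,0.5,3,15,0,-0.02,0,1,1.4,7,16.3,0,-0.02,0,1,2.3,11,16.3,0,-0.02,0,1,3.2,15,16.3,0,-0.02,0,1,4.1,19,16.3,0,-0.02,0,1,5,23,16.3,0,-0.02,0,1,5.9,27,16.3,0,-0.02,0,1,6.8,31,16.3,0,-0.02,0,1,7.7,35,16.3,0,-0.02,0]}}

```text
time_s: 33.3
ee_pos: [0.6241, 0.0088, 0.1845]
eef_rot: [3.133, 0.008, 0.642]
force: [0.1, 0.3, -0.6]
grip_width: 0.0188
```

Emit:
{"op": "carry_out", "data": {"commands": [1,0.9,4,0,0,0,0,1,1.7,8,0,0,0,0,1,2.3,11.7,0,0,0,0,1,2.3,11.7,0,0,0,0,1,2.3,11.7,-2.5,0,0,0,1,2.3,11.7,-4,0,0,0,1,2.3,11.7,-4,0,0,0]}}

```text
time_s: 33.88
ee_pos: [0.6457, 0.1256, 0.1409]
eef_rot: [3.136, 0.013, 0.643]
force: [-0.2, -0.0, -1.1]
grip_width: 0.0183
```

Emit:
{"op": "carry_out", "data": {"commands": [1,0.1,0,-2.3,0,0,0,1,0.1,0,-2.3,0,0,0,0,0.1,0,-2.3,0,0,0,0,0.1,0,-2.3,0,0,0,0,0.1,0,-2.3,0,0,0,0,0.1,0,0,0,0,0,0,0,0,4,0,0,0,0,-3,-1,8,0,0,0,0,-7,-2,8,0,0,0,1,-11,-2,8,0,0,0,1,-15,-2,8,0,0,0,1,-17,-2,8,0,0,0]}}

```text
time_s: 34.88
ee_pos: [0.4727, 0.1054, 0.2224]
eef_rot: [3.135, 0.011, 0.643]
force: [-0.0, 0.3, -0.1]
grip_width: 0.0301
```

```bash
python3 in.py; python3 chk.py scene;python3 - <<'E'
from h import *
p,d=viewer.camera("top"); cv2.imwrite("pics/t2.png",p); cv2.imwrite("pics/t2c.png",cv2.resize(p[170:350,170:540],None,fx=2,fy=2))
E
```

```text
blue [0.016 0.019 0.028 0.046 0.055]
yel [0.016 0.018 0.023 0.035 0.055]
red [0.016 0.019 0.064 0.085 0.09 ]
basket_red 0.56 zrim 0.1127 [0.6466 0.1261] 0.0011
basket_yellow 0.79 zrim 0.1123 [0.5868 0.2126] 0.0011
basket_blue 0.92 zrim 0.1121 [0.524  0.2966] 0.0012
(0.5465, -0.3432) 0 
(0.4945, -0.29) 0 
(0.5388, -0.2288) 0 
(0.6535, -0.236) 0
```

View pics/t2c.png

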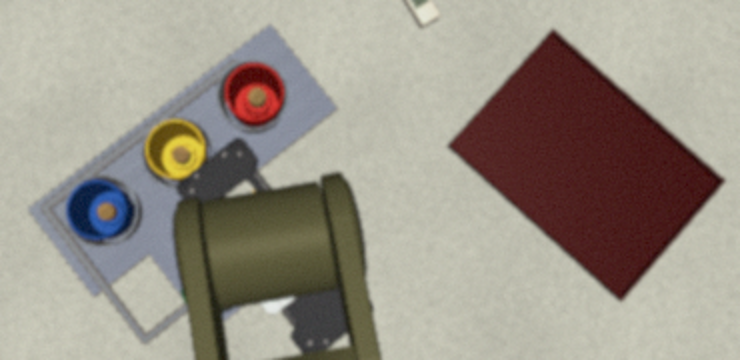

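All four stoppers are in and the tray is empty. The second red stopper stands on the first, its head at about 0.055 m, well below the rim. Now the pump.

Emit:
{"op": "carry_out", "data": {"commands": [1,-2,4,0,0,0,0,1,-3.35,7.15,0,0,0,0,1,-3.35,7.15,-1,0,0,0,1,-3.35,7.15,-4,0,0,0,1,-3.35,7.15,-6.5,0,0,0,1,-3.35,7.15,-7,0,0,0,1,-3.35,7.15,-7,0,0,0]}}

```text
time_s: 35.77
ee_pos: [0.4432, 0.1768, 0.1501]
eef_rot: [3.136, 0.015, 0.642]
force: [0.2, 0.8, -0.0]
grip_width: 0.0006
```

Emit:
{"op": "carry_out", "data": {"commands": [1,-0.4,0,0,0,0,0,1,-0.4,0,-0.5,0,0,0,1,-0.4,0,-1.2,0,0,0,1,-0.4,0,-1.9,0,0,0,1,-0.4,0,-2.5,0,0,0,1,-0.4,0,-3,0,0,0,1,-0.4,0,-3.2,0,0,0,1,-0.4,0,-3.2,0,0,0]}}

```text
time_s: 36.43
ee_pos: [0.44, 0.177, 0.1185]
eef_rot: [3.135, 0.013, 0.642]
force: [2.1, -0.1, 8.7]
grip_width: 0.0007
```

Emit:
{"op": "carry_out", "data": {"commands": [1,0,0,-0.1,0,0,0,1,0,0,-0.2,0,0,0,1,0,0,-0.2,0,0,0,1,0,0,-0.2,0,0,0,1,0,0,-0.2,0,0,0,1,0,0,-0.2,0,0,0]}}

```text
time_s: 36.93
ee_pos: [0.4403, 0.1771, 0.118]
eef_rot: [3.135, 0.012, 0.642]
force: [-9.2, -3.9, 23.9]
grip_width: 0.0003
```

The force rose to 24 N with no further travel, so the head is at its stop. I'll hold briefly, then lift straight up.

Emit:
{"op": "carry_out", "data": {"commands": [1,0,0,0,0,0,0,1,0,0,0,0,0,0,1,0,0,0,0,0,0,1,0,0,0.8,0,0,0,1,0,0,1.6,0,0,0,1,0,0,2.5,0,0,0,1,0,0,5,0,0,0,1,0,0,9,0,0,0,1,0,-4,12,0,0,0,1,-3,-8,12,0,0,0,1,-6,-12,12,0,0,0,1,-7,-16,12,0,0,0]}}

```text
time_s: 37.93
ee_pos: [0.3763, 0.0357, 0.238]
eef_rot: [3.135, 0.012, 0.643]
force: [1.4, -0.8, 0.2]
grip_width: 0.0009
```

```bash
python3 in.py; python3 chk.py scene;python3 - <<'E'
from h import *
for cam in ("top","scene"):
    p,d=viewer.camera(cam); P=cloud(cam,d).reshape(-1,3); B=P[(P[:,2]>.1)&(P[:,2]<.16)&(np.hypot(P[:,0]-.4395,P[:,1]-.1768)<.015)]; print("pump z",cam,len(B),np.median(B[:,2]))
cv2.imwrite("pics/f.png",p)
E
```

```text
blue [0.016 0.019 0.028 0.048 0.054]
yel [0.016 0.018 0.022 0.034 0.054]
red [0.017 0.02  0.062 0.085 0.089]
basket_red 0.58 zrim 0.1126 [0.6465 0.1265] 0.001
basket_yellow 0.64 zrim 0.1125 [0.587  0.2124] 0.0011
basket_blue 0.64 zrim 0.1123 [0.5243 0.2965] 0.0012
(0.5465, -0.3432) 0 
(0.4945, -0.29) 0 
(0.5388, -0.2288) 0 
(0.6535, -0.236) 0 
pump z top 176 0.1431719094918661
pump z scene 162 0.1422442302050989
```

View pics/f.png

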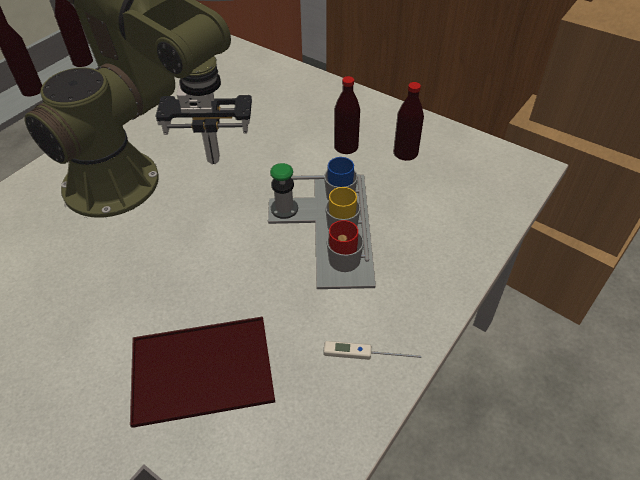

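The final picture shows the tray empty, the baskets in the pots at (341,170), (343,203) and (344,238), and the pump head up at (282,172). The bottles and thermometer are where they started.

```bash
python3 -c "
from station import ticket; print(ticket.hand_in())"
```

```text
the job is handed in; nothing more can be done
None
```

The job is done and handed in at about 38 s. `hand_in` gives no verdict, so this rests on my own last checks.

- **Baskets:** blue stands in pot3, yellow in pot2 and red in pot1. All three rims read about 0.112 m against 0.110 m expected, and the cameras read about 2 mm high throughout. The centres are within about 4 mm of the pot axes, red being the furthest off.
- **Stoppers:** all four that were present (two red, one yellow, one blue) are in the basket of their colour, and the tray is empty. The second red stopper stands on top of the first, with its head well below the rim. I saw no stopper knocked aside during the run.
- **Pump:** I pushed the head down about 25 mm, where the force rose to 24 N. After a short hold I let it up, and its top reads 0.142–0.143 m, which is fully up.
- **Bystanders:** the bottles and thermometer look unmoved in the last picture, and the arm is clear of everything.

No check failed. One grip was imperfect: the yellow basket was held slightly off-centre, so I re-measured it over the pot and corrected before lowering it.

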